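Hold the stencil frame open at the chosen pointer

ROBOT

A 7-joint arm with a two-finger parallel gripper is mounted at the origin on the work surface. World frame = base frame: x ahead of the robot, y to its left, z up, the work surface at z = 0. Lengths are in m, angles in rad, forces in N, time in s.
With the tool pointing down it reaches from about 0.425 to 0.95 m from the base axis. Payload 4.7 kg.
Tool frame: the origin (TCP) lies midway between the tips of the shut fingers; the grasp point (between the pads) lies 19 mm behind it; z points along the fingers, y is the line along which they close (so a half turn about z gives the same grasp; the last joint's range is limited). The gripper opens to 87 mm and grips with 3 to 60 N. Pads are 19 mm wide; open, the fingers measure 117 mm over their backs; the gripper's body (75 mm by 190 mm) begins 51 mm behind the grasp point.
Start: joints at [1.265, 0.469, -0.049, 1.532, 0.024, 1.141, -0.082], TCP at [0.185, -0.649, 0.223] pointing down, gripper open.
Joint ranges: [-2.59, 2.59], [-0.33, 1.99], [-1.39, 1.29], [0.1, 2.45], [-1.04, 4.18], [0.21, 1.99], [-2.66, 2.66]. Speed limits (rad/s): [2.57, 2.57, 3.14, 3.14, 3.14, 3.14, 3.14].

INTERFACE

Orientations are given as a unit quaternion [w, x, y, z].
In Python, from cell import env, grab_frame gives the robot as it stands.
- The arm moves only by the shell command python3 -m handwheel 'ROWS'. ROWS is JSON, a list of rows, each a list of 5 numbers: the finger opening in m, from 0 to 0.087, then the shift along the world's x, y, z in m, then the turn about the world's z in rad. In form: [[grip, tx, ty, tz, yaw], ...]. A call has 1 to 5 rows; each row is the pose to reach, as a shift and turn from the pose commanded when the call began; what a row does not reach only later rows make up. A row lasts 1/12 s, in which the tool goes at most 41.7 mm and 7.16 degrees, less where a joint would pass 70% of its speed; a pose out of reach is approached as far as the arm can. A call with a gripper value outside its range is refused whole. The fingers move at their own pace and stop on an object; the grip force is fixed at half the most. Time passes only in rows, so rows that repeat a pose let the fingers close. It gives the time, the measured TCP pose, the force, the opening and the grip force at its end, in the units of the state.
- env.get_obs(): the state, without advancing time (a new reading comes with each control period).
- grab_frame(name): name is "scene" or "top"; returns a dict with "frame" (480x640x3 uint8, red, green, blue), "fx", "fy", "cx", "cy" (pixels), "R" (3x3) and "t" (3): a world point X has camera coordinates R X + t. Camera axes: x right, y down, z forward; pixel columns grow to the right and rows downward; lengths in m; the calibration is good to about 2 mm. A picture is of the moment at which its call begins. There is no depth.
- env.sign_off(): hands the job in; it is judged then, once.
The state is a dict: "time": time; "joints": joint angles; "qd": joint speeds; "tau": joint torques, N m; "ee_pos": TCP position; "ee_rot": TCP orientation; "force": force on the tool from outside, world axes, zero at the start; "wrist_torque": the same for the moment, N m; "width": finger opening in m; "finger_force": force on a finger pad.
Only numpy, scipy, OpenCV 4.12 (cv2) and the standard library are available. Lean on these libraries where they do the work, as an engineer would, in place of code of your own. Each camera call takes 0.05 s, during which the arm holds its last target. There are 200 camera calls.

TASK

The print under the hinged stencil frame is to be inspected: the grey pebble lies on either the green or the orange coaster, and that colour names the pointer that counts. Swing the frame up (a red ball knob on its front edge serves as handle) until it is in line with the pointer of that colour (seen from the side), and keep it still there: the program finishes while the gripper is still holding the frame up, as it would fall shut if let go. Do not move the pointers and leave all the other things on the table alone.

Things in the scene. Friction and masses are not known exactly. Their poses are not given: they have to be found in the camera images.
- stand: Wooden stand, fixed, 230 (its x) by 260 mm (its y), top 40 mm high; origin under its middle at table height. x points from the knob side to the hinge side, y along the hinge towards the brass arc (radius 200 mm about the hinge, 8 mm bar, 146 mm along y, up to 240 mm high, on a 30 mm high rail). Place and yaw (up to 0.3 rad) vary.
- hinge (a point): Middle of the hinge axis, 100 mm along the stand's x from its origin and 50 mm above the table. The hinge axis is parallel to the stand's y.
- flap (a joint): Angle of the stencil frame about the hinge: 0 = lying shut on the stand (level), grows as the knob side swings up, 1.4 at its stop. The hinge turns freely; the frame falls shut whenever it is let go.
- stencil: The hinged frame: light wood rails 20 mm wide and 16 mm thick around a blue plastic grid, 190 mm from hinge to front edge and 220 mm wide, 0.35 to 0.7 kg. Origin on the hinge axis; its x axis lies in the frame's plane and points from the knob to the hinge, y along the hinge.
- knob (a point): Centre of the red ball knob, 32 mm wide, 235 mm from the hinge axis in the frame's plane, on a steel neck 12 mm thick, 30 mm long, on the front edge, nearest the robot. Shut, it is 50 mm above the bare table. Pinched from above with the fingers on its sides along the stand's y, it turns in the fingers as the frame swings, so the gripper may keep pointing down. Axes as stencil.
- green_pointer (a joint): Angle of the green pointer, measured just like flap (the frame is in line with it when both are equal); 0.40 to 0.62, and it stays where it is.
- orange_pointer (a joint): Angle of the orange pointer, measured like flap; 0.82 to 1.05, and it stays where it is.
- green_ball (a point): Centre of the green ball (22 mm) at the tip of the green pointer, a thin bar that turns about the hinge axis beside the brass arc; the ball is 215 mm from the hinge axis and 156 mm along the stand's y. Its x axis points from the ball to the hinge axis.
- orange_ball (a point): Centre of the orange ball (22 mm) at the tip of the orange pointer; the same as the green one.
- green_coaster: Green round coaster, 90 mm across, 8 mm high, fixed; origin under its middle. It and the orange coaster lie on the robot's right and change places from start to start.
- orange_coaster: Orange round coaster, the same size, fixed; origin under its middle.
- pebble: Flat grey pebble, 48 mm across, 19 mm high, lying on one of the two coasters (its centre within 15 mm of the coaster's): that coaster's colour names the pointer to use. Origin under its middle.
- cup: White cup, 68 mm across and 60 mm high, standing on the other coaster; means nothing, leave alone.
- bowl: Dark blue-green bowl, 120 mm across, 60 mm high, on the robot's left; leave alone.
- tumbler: Drinking glass, 68 mm across, 90 mm high, on the robot's left; leave alone.
- jar: Amber jar with a white cap, 70 mm across, 90 mm high, far left; leave alone.
- stamp: Copper printing stamp with a round wooden handle, 70 by 70 mm, 64 mm high, far right; leave alone.
- wax_pen: Wax pen with dark wooden handle and copper head, 180 mm long, lying at the left; leave alone.

How it is judged:
By the outcome, as a careful person would: the job done as asked, in the order asked, and still so for the second after the job is handed in, while the arm keeps its last pose, push and grip.
It also fails if it takes over 32 s, if anything falls off the work surface, if the arm or the gripper's body presses on something with over 40 N, if the wrist force passes 120 N, or if a joint passes its speed limit or range.

## Working session

There is one attempt and no reset: what is moved stays moved. The work goes in short steps, Python scripts to look and compute and a shell command to move; the robot and the scene stay as the last step left them, time stands still between calls to the robot, and variables do not carry over. Pictures are saved under pics/ and viewed, at most 10 in all, crops included, and the job is handed in when it is done.

```bash
mkdir -p pics; ls; python3 - <<'E'
from cell import env, grab_frame
import cv2,pickle
for n in("scene","top"):
    f=grab_frame(n); pickle.dump(f,open(f"{n}0.pkl","wb")); cv2.imwrite(f"pics/{n}0.png",f["frame"][:,:,::-1])
    print(n,f["fx"],f["cx"],f["cy"],f["R"],f["t"])
o=env.get_obs();print(o["time"],o["ee_pos"],o["ee_rot"],o["width"])
E
```

```text
pics
scene 468.21173663071545 323.45991903303855 235.3354950500668 [[-0.66986189  0.74211295 -0.02352466]
 [ 0.4559709   0.38615977 -0.80185483]
 [-0.58598258 -0.54785855 -0.59705563]] [ 0.35177166 -0.20143511  1.41610757]
top 524.4161427372381 319.6944591521765 241.82558280330448 [[ 0.00886523 -0.99965142 -0.02486842]
 [-0.99784607 -0.00722724 -0.06519967]
 [ 0.06499721  0.02539287 -0.99756231]] [0.02259778 0.54324529 1.17294099]
0.1 [ 0.18433182 -0.64879647  0.22158875] [-8.56873145e-04  9.90438442e-01  1.37952663e-01 -1.44656980e-04] 0.08700903865537549
```

View pics/scene0.png

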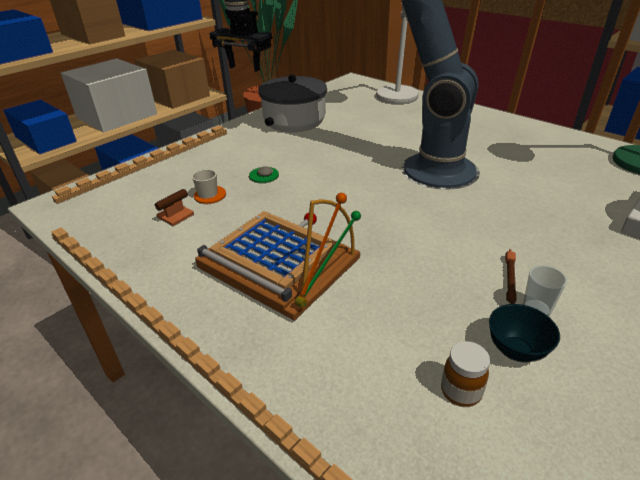

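View pics/top0.png

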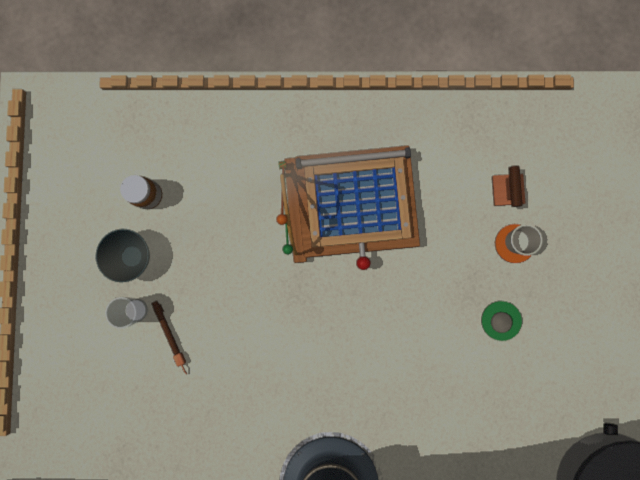

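The pebble (top image, 502,321) lies on the green coaster and the cup is on the orange one, so the green pointer counts. In the top image the knob is at about (363,263), the green ball at (288,249) and the orange ball at (282,219). In the scene image they are at (310,218), (356,216) and (341,198). Next I fit the stand pose and pointer angles to these points.

```bash
cat > h.py <<'E'
import numpy as np,cv2
from scipy.optimize import least_squares
def proj(f,X):
    c=np.asarray(f["R"])@X+np.asarray(f["t"]); return np.array([f["fx"]*c[0]/c[2]+f["cx"],f["fy"]*c[1]/c[2]+f["cy"]])
HUE={"red":lambda h:(h<4)|(h>174),"green":lambda h:(h>60)&(h<85),"orange":lambda h:(h>5)&(h<14)}
def blob(f,col,guess,r=11):
    """centre of the ball-like blob of this colour near guess (peak of distance transform)"""
    hsv=cv2.cvtColor(f["frame"],cv2.COLOR_RGB2HSV).astype(int)
    m=HUE[col](hsv[...,0])&(hsv[...,1]>150)&(hsv[...,2]>60)
    w=np.zeros_like(m);u,v=map(int,guess);w[v-r:v+r+1,u-r:u+r+1]=1;m=(m&w).astype(np.uint8)
    m=cv2.morphologyEx(m,cv2.MORPH_OPEN,cv2.getStructuringElement(cv2.MORPH_ELLIPSE,(5,5)))
    n,_,s,c=cv2.connectedComponentsWithStats(m)
    i=1+np.argmax(s[1:,4]); return c[i],s[i]
def pt(p,r,y,a):
    x0,y0,yaw=p; X=np.array([.1-r*np.cos(a),y]);c,s=np.cos(yaw),np.sin(yaw)
    return np.array([x0+c*X[0]-s*X[1],y0+s*X[0]+c*X[1],.05+r*np.sin(a)])
E
python3 - <<'E'
from h import *;import pickle
S,T=[pickle.load(open(n+"0.pkl","rb")) for n in("scene","top")]
obs=[]
for col,gs,gt in(("red",(310,218),(363,263)),("green",(356,216),(288,249)),("orange",(341,198),(282,219))):
    for f,g in((S,gs),(T,gt)):
        c,s=blob(f,col,g);print(col,c,s);obs.append(c)
def res(q):
    P=[pt(q[:3],.235,0,0),pt(q[:3],.215,.156,q[3]),pt(q[:3],.215,.156,q[4])]
    return np.concatenate([proj(f,X)-obs[2*i+j] for i,X in enumerate(P) for j,f in enumerate((S,T))])
r=least_squares(res,[.6,0,0,.5,.9]);print(r.x,r.fun.round(2))
print("knob",pt(r.x[:3],.235,0,0),"target",pt(r.x[:3],.235,0,r.x[3]))
for z in [(0,0),(.115,.13),(.115,-.13),(-.115,.13),(-.115,-.13)]:
    c,s=np.cos(r.x[2]),np.sin(r.x[2]);print(z,proj(T,np.array([r.x[0]+c*z[0]-s*z[1],r.x[1]+s*z[0]+c*z[1],.04])).round())
E
```

```text
Traceback (most recent call last):
  File "h.py", line 13, in blob
    i=1+np.argmax(s[1:,4]); return c[i],s[i]
        ~~~~~~~~~^^^^^^^^^
ValueError: attempt to get argmax of an empty sequence
```

```bash
python3 - <<'E'
import pickle,cv2
S,T=[pickle.load(open(n+"0.pkl","rb")) for n in("scene","top")]
for n,f,ps in(("S",S,[(310,218),(356,216),(341,198)]),("T",T,[(363,263),(288,249),(282,219)])):
    h=cv2.cvtColor(f["frame"],cv2.COLOR_RGB2HSV)
    for u,v in ps: print(n,[h[v+a,u+b].tolist() for a,b in((0,0),(3,0),(-3,0),(0,3),(0,-3))])
E
```

```text
S [[19, 205, 117], [19, 211, 121], [19, 200, 112], [5, 250, 142], [1, 244, 115]]
S [[67, 210, 96], [65, 212, 53], [68, 207, 118], [70, 243, 88], [69, 218, 69]]
S [[13, 255, 156], [12, 255, 104], [13, 255, 182], [12, 255, 157], [12, 255, 118]]
T [[1, 200, 140], [0, 211, 128], [1, 207, 123], [1, 207, 121], [1, 194, 141]]
T [[68, 155, 99], [67, 164, 87], [68, 172, 80], [68, 167, 67], [67, 149, 111]]
T [[12, 203, 151], [11, 208, 136], [10, 195, 135], [11, 201, 113], [12, 190, 156]]
```

```bash
sed -i 's/(h>5)&(h<14)/(h>7)\&(h<16)/; s/>150)/>110)/; s/>60)$/>35)/' h.py; cat > fit.py <<'E'
from h import *;import pickle
S,T=[pickle.load(open(n+"0.pkl","rb")) for n in("scene","top")]
D=[("red",T,(363,263),0),("green",S,(356,216),1),("green",T,(288,249),1),("orange",S,(341,198),2),("orange",T,(282,219),2)]
O=[]
for col,f,g,i in D:
    c,s=blob(f,col,g);print(col,c,s);O.append(c)
def P(q): return [pt(q[:3],.235,0,0),pt(q[:3],.215,.156,q[3]),pt(q[:3],.215,.156,q[4])]
def res(q):
    p=P(q); return np.concatenate([proj(f,p[i])-o for (_,f,_,i),o in zip(D,O)])
r=least_squares(res,[.6,0,0,.5,.9]);q=r.x;print(q,r.fun.round(2))
print("knob",P(q)[0],"target",pt(q[:3],.235,0,q[3]),"scene px knob",proj(S,P(q)[0]))
for z in [(.115,.13),(.115,-.13),(-.115,.13),(-.115,-.13)]:
    c,s=np.cos(q[2]),np.sin(q[2]);X=np.array([q[0]+c*z[0]-s*z[1],q[1]+s*z[0]+c*z[1],.04]);print(z,proj(T,X).round(),proj(S,X).round())
E
python3 fit.py
```

```text
red [363.03030303 262.66666667] [357 257  13  13 132]
green [355.5        215.23333333] [352 211   8   9  60]
green [287.4137931  248.87931034] [284 245   8   9  58]
orange [341.07692308 197.67032967] [336 193  11  11  91]
orange [281.95604396 218.9010989 ] [277 214  11  11  91]
[ 0.63018081 -0.05619412  0.09765547  0.43208843  0.84991267] [-0.11 -0.05 -0.15  0.07 -0.1   0.01 -0.34 -0.22 -0.23  0.28]
knob [ 0.49582402 -0.06935666  0.05      ] target [ 0.51731922 -0.06725084  0.14841053] scene px knob [309.82762352 217.89516455]
(0.115, 0.13) [295. 157.] [284. 303.]
(0.115, -0.13) [410. 147.] [195. 255.]
(-0.115, 0.13) [304. 259.] [350. 244.]
(-0.115, -0.13) [420. 248.] [265. 208.]
```

```bash
python3 -m handwheel '[[0.087,0.019,0.035,0,-0.04],[0.087,0.038,0.07,0,-0.08],[0.087,0.057,0.105,0,-0.12],[0.087,0.076,0.14,0,-0.16],[0.087,0.095,0.175,0,-0.18]]'
python3 -m handwheel '[[0.087,0.019,0.035,0,0],[0.087,0.038,0.07,0,0],[0.087,0.057,0.105,0,0],[0.087,0.076,0.14,0,0],[0.087,0.095,0.175,0,0]]'
python3 -m handwheel '[[0.087,0.019,0.035,0,0],[0.087,0.038,0.07,0,0],[0.087,0.057,0.105,0,0],[0.087,0.076,0.14,0,0],[0.087,0.095,0.175,0,0]]'
python3 -m handwheel '[[0.087,0.013,0.027,0,0],[0.087,0.026,0.055,-0.03,0],[0.087,0.026,0.055,-0.06,0],[0.087,0.026,0.055,-0.09,0],[0.087,0.026,0.055,-0.09,0]]'
```

```text
time: 0.52
ee_pos: [0.2799, -0.4723, 0.2221]
ee_rot: [-0.0, 0.999, 0.047, -0.0]
force: [0.2, 0.0, 1.1]
width: 0.0869
finger_force: 0.0
time: 0.93
ee_pos: [0.3748, -0.2973, 0.2224]
ee_rot: [0.0, 0.999, 0.048, -0.0]
force: [0.3, -0.0, 0.4]
width: 0.0866
finger_force: 0.0
time: 1.35
ee_pos: [0.4698, -0.1225, 0.2225]
ee_rot: [0.0, 0.999, 0.048, -0.0]
force: [0.2, 0.5, 0.5]
width: 0.087
finger_force: 0.0
time: 1.77
ee_pos: [0.4911, -0.0685, 0.1274]
ee_rot: [-0.001, 0.999, 0.049, -0.006]
force: [-1.2, 0.4, -0.7]
width: 0.0871
finger_force: 0.0
```

```bash
python3 -m handwheel '[[0.087,0,0,0,0],[0.087,0,0,0,0]]'; python3 - <<'E'
from cell import grab_frame
import cv2
f=grab_frame("scene")["frame"][130:330,180:440,::-1]
cv2.imwrite("pics/s1.png",cv2.resize(f,None,fx=3,fy=3,interpolation=cv2.INTER_CUBIC))
E
```

```text
time: 1.93
ee_pos: [0.4964, -0.0697, 0.1338]
ee_rot: [0.0, 0.999, 0.048, 0.001]
force: [-0.5, -0.3, 1.3]
width: 0.0873
finger_force: 0.0
```

View pics/s1.png

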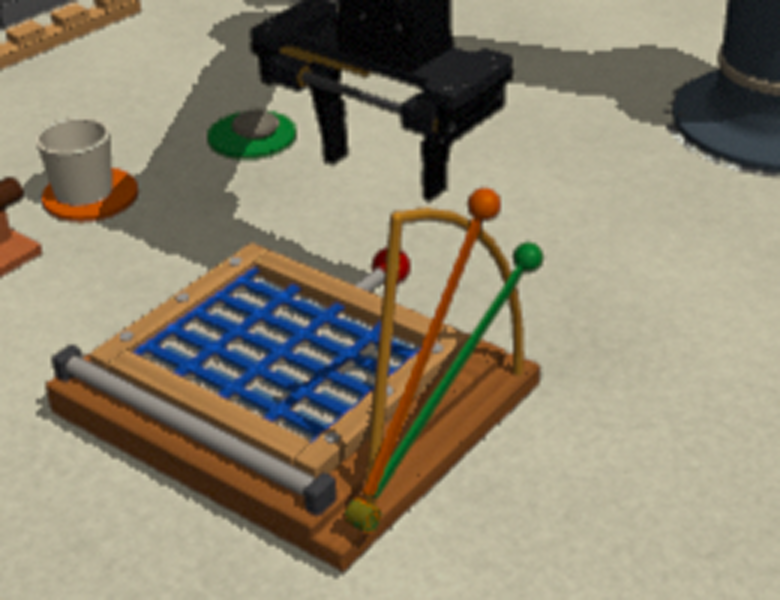

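The gripper is open and centred above the red knob, seen at about (391,265) in the crop (full image 310,218), and nothing is in the way. I go down and close the fingers.

```bash
python3 -m handwheel '[[0.087,0,0,-0.025,0],[0.087,0,0,-0.05,0],[0.087,0,0,-0.075,0],[0.087,0,0,-0.095,0],[0.087,0,0,-0.102,0]]'
python3 -m handwheel '[[0.087,0,0,0,0],[0.06,0,0,0,0],[0.04,0,0,0,0],[0.02,0,0,0,0],[0.02,0,0,0,0]]'
python3 -m handwheel '[[0.02,0,0,0,0],[0.02,0,0,0,0],[0.02,0,0,0,0],[0.02,0,0,0,0]]'
```

```text
time: 2.4
ee_pos: [0.4952, -0.0699, 0.0299]
ee_rot: [0.0, 0.999, 0.048, -0.0]
force: [0.1, -0.4, -0.8]
width: 0.0869
finger_force: 0.0
time: 2.82
ee_pos: [0.4964, -0.0695, 0.0318]
ee_rot: [0.0, 0.999, 0.048, 0.001]
force: [-0.9, -0.6, -0.9]
width: 0.0681
finger_force: 0.0
time: 3.15
ee_pos: [0.4955, -0.0693, 0.0307]
ee_rot: [0.0, 0.999, 0.048, 0.0]
force: [-0.1, -0.3, 0.7]
width: 0.0416
finger_force: 0.0
```

```bash
python3 -m handwheel '[[0.01,0,0,0,0],[0.01,0,0,0,0],[0.01,0,0,0,0],[0.01,0,0,0,0],[0.01,0,0,0,0]]'
python3 -m handwheel '[[0.01,0,0,0.006,0],[0.01,0.0005,0,0.014,0],[0.01,0.001,0,0.0235,0],[0.01,0.001,0,0.0235,0]]'
```

```text
time: 3.57
ee_pos: [0.4954, -0.068, 0.0305]
ee_rot: [-0.001, 0.999, 0.049, -0.0]
force: [-1.0, 5.3, 0.4]
width: 0.0301
finger_force: 30.0
time: 3.9
ee_pos: [0.4965, -0.0679, 0.0549]
ee_rot: [-0.001, 0.999, 0.049, 0.0]
force: [0.1, 5.9, -2.1]
width: 0.03
finger_force: 30.0
```

Grip is solid, at 30 N and about 30 mm wide, and the frame is following. I continue along the arc.

```bash
python3 -m handwheel '[[0.01,0.0015,0.0005,0.012,0],[0.01,0.0035,0.001,0.0235,0],[0.01,0.0065,0.0015,0.0355,0],[0.01,0.0095,0.002,0.046,0],[0.01,0.0125,0.0025,0.056,0]]'
python3 -m handwheel '[[0.01,0.003,0.0005,0.008,0],[0.01,0.005,0.0005,0.012,0],[0.01,0.0068,0.001,0.0163,0],[0.01,0.0068,0.001,0.0163,0],[0.01,0.0068,0.001,0.0163,0]]'
python3 - <<'E'
from cell import grab_frame
import cv2,pickle
S=grab_frame("scene");T=grab_frame("top")
pickle.dump((S,T),open("lift.pkl","wb"))
c=lambda f,k,a,b:cv2.resize(f["frame"][a:a+k,b:b+int(k*4/3),::-1],(533,400) if 0 else (400,300),interpolation=cv2.INTER_CUBIC)
cv2.imwrite("pics/l.png",cv2.hconcat([c(S,150,160,210),c(T,150,130,250)]))
E
```

```text
time: 4.32
ee_pos: [0.509, -0.0666, 0.1104]
ee_rot: [-0.0, 0.999, 0.049, -0.0]
force: [1.3, 2.5, -4.3]
width: 0.0302
finger_force: 30.0
time: 4.73
ee_pos: [0.5153, -0.0659, 0.126]
ee_rot: [0.0, 0.999, 0.048, -0.001]
force: [-1.9, 2.7, -1.8]
width: 0.0299
finger_force: 30.0
```

View pics/l.png

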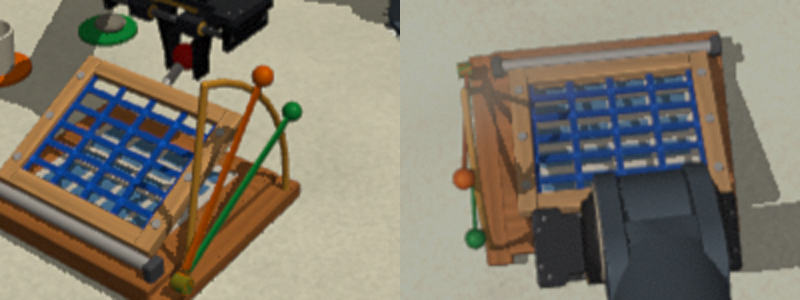

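The knob is held in the fingers (crop 183,55) and the frame is raised roughly parallel to the green pointer (ball at crop 292,111). The TCP height gives a frame angle of about 0.42, against 0.432 for the pointer. I check this with a model overlay on the enlarged scene image.

```bash
cat > ov.py <<'E'
from h import *;import pickle,sys
S,T=pickle.load(open("lift.pkl","rb"))
D=[("green",S,(356,216)),("green",T,(288,249))]
print([blob(f,c,g)[0] for c,f,g in D])
q=[0.6302,-0.0562,0.09766]
def fp(x,y,n,a):  # frame point: x from hinge, n normal offset
    p=pt(q,x,y,a);u=np.array([np.sin(a)*np.cos(q[2]),np.sin(a)*np.sin(q[2]),np.cos(a)]);return p+n*u
k=6;u0,v0=195,175
im=cv2.resize(S["frame"][v0:v0+95,u0:u0+130,::-1],None,fx=k,fy=k,interpolation=cv2.INTER_CUBIC)
for a,c in((.40,(0,0,255)),(.42,(0,255,255)),(.44,(255,255,0))):
    L=np.array([(proj(S,fp(x,y,.008,a))-[u0,v0]+.5)*k for x,y in((.19,-.11),(.19,.11),(.1,.11))]).round().astype(int)
    cv2.polylines(im,[L],False,c,1)
    print(a,proj(S,fp(.19,-.11,.008,a)),proj(S,pt(q,.235,0,a)))
cv2.imwrite("pics/"+sys.argv[1],im)
E
python3 ov.py ov1.png
```

```text
[array([355.5       , 215.23333333]), array([287.4137931 , 248.87931034])]
0.4 [254.89802599 186.82506707] [303.18984981 188.618987  ]
0.42 [254.24760397 185.86430042] [302.58323631 187.33721519]
0.44 [253.57501127 184.92301002] [301.94952814 186.07707178]
```

View pics/ov1.png

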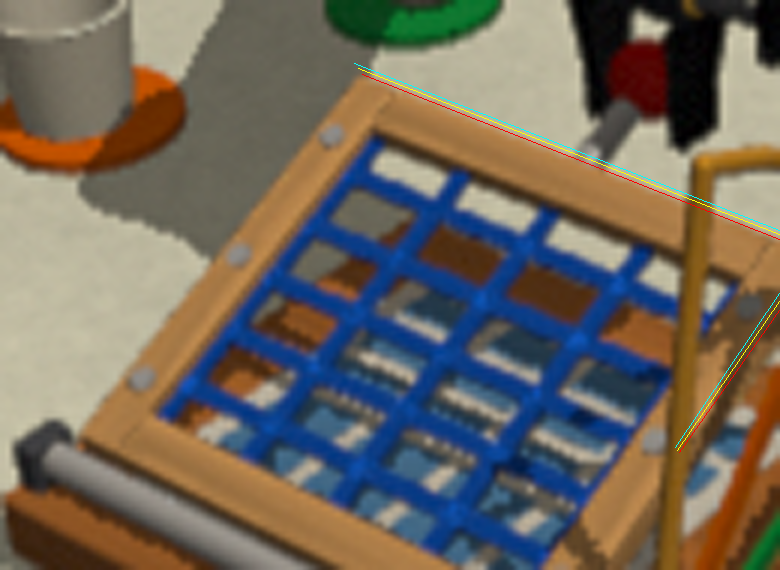

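The overlay puts the frame's front edge, running from (365,70) to (775,235) in the crop, close to the 0.40–0.42 lines. I measure the edge to sub-pixel accuracy, scanning the model angle for the steepest colour change.

```bash
cat > edge.py <<'E'
from h import *;import pickle
exec(open("ov.py").read().split("k=6")[0])
sat=cv2.cvtColor(S["frame"],cv2.COLOR_RGB2HSV)[...,1].astype(np.float32)
A=np.arange(.33,.55,.004);Y=np.r_[np.linspace(-.10,-.03,60),np.linspace(.015,.045,20)]
V=[]
for a in A:
    uv=np.array([proj(S,fp(.19,y,.008,a)) for y in Y],np.float32)
    V.append(cv2.remap(sat,uv[None,:,0].copy(),uv[None,:,1].copy(),cv2.INTER_LINEAR)[0])
V=np.array(V)
for s in(slice(0,30),slice(30,60),slice(60,80)):
    m=V[:,s].mean(1);lo,hi=m[-8:].mean(),m[:8].mean();i=np.where(m<(lo+hi)/2)[0][0]
    print("edge angle",A[i-1]+.004*(m[i-1]-(lo+hi)/2)/(m[i-1]-m[i]),lo,hi)
E
python3 edge.py
```

```text
[array([355.5       , 215.23333333]), array([287.4137931 , 248.87931034])]
edge angle 0.39210609729401774 42.17095 148.43892
edge angle 0.39100889336317785 40.331512 149.41364
edge angle 0.3939486195892096 34.774105 148.7555
```

```bash
cat > edge0.py <<'E'
exec(open("edge.py").read().split("sat=")[0])
S0,T0=[pickle.load(open(n+"0.pkl","rb")) for n in("scene","top")]
Y=np.linspace(-.09,-.04,60)
for nm,f,fr in(("scene",S0,0),("top",T0,0)):
    g=f["frame"].astype(np.float32)
    X=np.arange(.165,.225,.002);out=[]
    for x in X:
        uv=np.array([proj(f,fp(x,y,.008,0)) for y in Y],np.float32)
        out.append(cv2.remap(g,uv[None,:,0].copy(),uv[None,:,1].copy(),cv2.INTER_LINEAR)[0].mean(0).round())
    print(nm);print([(round(float(x),3),*map(int,o)) for x,o in zip(X,out)])
# red knob in the lifted picture
hsv=cv2.cvtColor(S["frame"],cv2.COLOR_RGB2HSV).astype(int)[175:205,285:320]
m=((hsv[...,0]<5)|(hsv[...,0]>172))&(hsv[...,1]>150)&(hsv[...,2]>40)
v,u=np.nonzero(m);print("knob",u.min()+285,u.max()+285,v.min()+175,v.max()+175,u.mean()+285,v.mean()+175)
E
python3 edge0.py
```

```text
[array([355.5       , 215.23333333]), array([287.4137931 , 248.87931034])]
scene
[(0.165, 93, 67, 40), (0.167, 117, 85, 48), (0.169, 147, 106, 60), (0.171, 162, 117, 67), (0.173, 163, 118, 68), (0.175, 158, 115, 66), (0.177, 157, 113, 64), (0.179, 159, 115, 65), (0.181, 164, 119, 67), (0.183, 169, 124, 73), (0.185, 172, 133, 86), (0.187, 171, 145, 109), (0.189, 173, 160, 133), (0.191, 176, 170, 146), (0.193, 178, 174, 150), (0.195, 179, 174, 150), (0.197, 178, 174, 150), (0.199, 178, 173, 149), (0.201, 177, 173, 149), (0.203, 177, 173, 149), (0.205, 177, 173, 149), (0.207, 177, 173, 149), (0.209, 177, 173, 149), (0.211, 177, 173, 149), (0.213, 177, 173, 149), (0.215, 177, 173, 149), (0.217, 178, 173, 149), (0.219, 177, 173, 149), (0.221, 177, 172, 149), (0.223, 176, 172, 148)]
top
[(0.165, 59, 82, 111), (0.167, 59, 81, 109), (0.169, 80, 84, 96), (0.171, 126, 102, 83), (0.173, 144, 111, 76), (0.175, 142, 108, 73), (0.177, 137, 104, 71), (0.179, 139, 105, 72), (0.181, 144, 109, 75), (0.183, 150, 113, 77), (0.185, 154, 118, 80), (0.187, 152, 120, 82), (0.189, 126, 99, 67), (0.191, 111, 78, 50), (0.193, 117, 76, 47), (0.195, 123, 79, 48), (0.197, 123, 80, 48), (0.199, 122, 79, 48), (0.201, 122, 79, 48), (0.203, 124, 80, 48), (0.205, 122, 79, 47), (0.207, 115, 74, 44), (0.209, 99, 67, 45), (0.211, 105, 92, 77), (0.213, 139, 137, 122), (0.215, 155, 154, 138), (0.217, 157, 155, 139), (0.219, 157, 155, 139), (0.221, 157, 156, 140), (0.223, 157, 156, 140)]
knob 296 305 182 193 301.28723404255317 187.12765957446808
```

```bash
sed -i 's/fp(.19,y,.008,a)/fp(XE,y,.008,a)/; s/^sat=/XE=.187\nsat=/' edge.py; python3 edge.py; sed 's/XE=.187/XE=.1885;S=pickle.load(open("scene0.pkl","rb"))/;s/np.arange(.33,.55,.004)/np.arange(-.1,.12,.004)/' edge.py | python3 -
```

```text
[array([355.5       , 215.23333333]), array([287.4137931 , 248.87931034])]
edge angle 0.42801126048341404 39.861526 148.4267
edge angle 0.4269922714671121 40.000484 148.86804
edge angle 0.43150078046135615 32.919907 147.85297
[array([355.5       , 215.23333333]), array([287.4137931 , 248.87931034])]
edge angle -0.008971435612067508 40.340973 149.45657
edge angle -0.007769345362437813 40.061226 149.12196
edge angle -0.005515145223587675 91.56824 168.9401
```

All the cues put the frame at about 0.42, with the pointer at 0.432. I raise it by 0.013 rad, then check that it is still.

```bash
python3 -m handwheel '[[0.01,0.0006,0,0.0014,0],[0.01,0.0012,0,0.0028,0],[0.01,0.0012,0,0.0028,0],[0.01,0.0012,0,0.0028,0],[0.01,0.0012,0,0.0028,0]]'
python3 -m handwheel '[[0.01,0,0,0,0],[0.01,0,0,0,0],[0.01,0,0,0,0],[0.01,0,0,0,0],[0.01,0,0,0,0]]'
python3 - <<'E'
from cell import grab_frame,env
import pickle,numpy as np
S=grab_frame("scene");T=grab_frame("top");pickle.dump((S,T),open("lift.pkl","wb"))
z=[]
for _ in range(6): z.append(env.get_obs()["ee_pos"]); grab_frame("top")
z=np.array(z);print(z.mean(0),z.std(0),np.arcsin((z[:,2].mean()+.019-.05)/.235),np.arcsin((z[:,2].mean()-.0307)/.235),env.get_obs()["qd"])
E
python3 edge.py; python3 edge0.py|tail -1; python3 ov.py ov2.png
```

```text
time: 5.25
ee_pos: [0.5167, -0.0658, 0.1291]
ee_rot: [0.0, 0.999, 0.048, -0.0]
force: [-1.8, 2.4, -1.3]
width: 0.0301
finger_force: 30.0
time: 5.67
ee_pos: [0.5167, -0.0658, 0.1291]
ee_rot: [0.0, 0.999, 0.048, -0.0]
force: [-3.9, 4.2, -0.4]
width: 0.0302
finger_force: 30.0
[ 0.5167205  -0.06579045  0.12910307] [1.57775463e-05 1.22112861e-05 1.59205071e-05] 0.43064814271362545 0.43205346339372336 [-0.00068371 -0.00153017 -0.00063397 -0.0006914   0.00122302 -0.0006468
 -0.00213178]
[array([355.5       , 215.23333333]), array([287.4137931 , 248.87931034])]
edge angle 0.44114014963805687 39.3065 148.12827
edge angle 0.4441486030891539 39.73831 148.57504
edge angle 0.44810243929177535 33.01467 147.80539
knob 296 305 181 192 300.8484848484849 186.34343434343435
[array([355.5       , 215.23333333]), array([287.4137931 , 248.87931034])]
0.4 [254.89802599 186.82506707] [303.18984981 188.618987  ]
0.42 [254.24760397 185.86430042] [302.58323631 187.33721519]
0.44 [253.57501127 184.92301002] [301.94952814 186.07707178]
```

The frame holds still and the kinematic angle is 0.431. One last check is the green ball centre, since its blob looked slightly small.

```bash
python3 - <<'E'
from h import *;import pickle
S,T=[pickle.load(open(n+"0.pkl","rb")) for n in("scene","top")]
for f,(u,v) in((S,(356,216)),(T,(288,249))):
    h=cv2.cvtColor(f["frame"],cv2.COLOR_RGB2HSV)[v-9:v+9,u-9:u+9].astype(int)
    print("u0",u-9,"v0",v-9)
    for r in h: print(" ".join(f"{s:3d}" if (45<a<95 and s>70) else " . " for a,s,_ in r))
E
sed -i 's/>110)/>80)/;s/>35)$/>15)/;s/(h>60)&(h<85)/(h>50)\&(h<90)/' h.py; python3 fit.py
```

```text
u0 347 v0 207
 .   .   .   .   .   .   .   .   .   .   .   .   .   .   .   .   .   . 
 .   .   .   .   .   .   .   .   .   .   .   .   .   .   .   .   .   . 
 .   .   .   .   .   .   .   .   .   .   .   .   .   .   .   .   .   . 
 .   .   .   .   .   .   .   .   .   .   .   .   .   .   .   .   .   . 
 .   .   .   .   .   .   .  119 161 164 138  93  .   .   .   .   .   . 
 .   .   .   .   .   83 178 231 241 232 230 212 103  .   .   .   .   . 
 .   .   .   .   .  163 255 247 229 207 195 230 173  .   .   .   .   . 
 .   .   .   .   84 255 246 234 223 187 169 214 227 106  .   .   .   . 
 .   .   .   .  100 239 229 246 228 202 203 243 242 124  .   .   .   . 
 .   .   .   .   .  231 218 249 235 210 221 239 243 110  .   .   .   . 
 .   .   .   .   .  235 226 222 207 228 240 246 205  81  .   .   .   . 
 .   .   .   .   .  169 234 234 235 248 248 240 118  .   .   .   .   . 
 .   .   .   .   .  164 241 198 185 212 151  87  .   .   .   .   .   . 
 .   .   .   .  137 255 217  90  .   .   .   .   .   .   .   .   .   . 
 .   .   .  155 240 239 106  .   .   .   .   .   .   .   .   .   .   . 
 .   .
[... 1497 characters left out ...]
.   .   .   .   .   . 
red [363.03030303 262.66666667] [357 257  13  13 132]
green [355.64788732 215.21126761] [352 211   9  10  71]
green [287.11764706 248.73529412] [283 244   9  10  68]
orange [340.94059406 197.54455446] [336 192  11  12 101]
orange [281.56 218.91] [276 214  12  11 100]
[ 0.63019363 -0.05576741  0.09853589  0.43442903  0.85229307] [-0.25 -0.06 -0.19 -0.01  0.01  0.09 -0.13 -0.11 -0.07  0.11]
knob [ 0.49584848 -0.06904824  0.05      ] target [ 0.51757162 -0.06690078  0.14890975] scene px knob [309.91319394 217.9461462 ]
(0.115, 0.13) [295. 157.] [284. 303.]
(0.115, -0.13) [410. 147.] [195. 255.]
(-0.115, 0.13) [303. 259.] [350. 244.]
(-0.115, -0.13) [420. 248.] [265. 208.]
```

The refit gives 0.434 for the pointer and 0.431–0.433 for the frame, so they agree. I hand in.

```bash
python3 -c "
from cell import env
print(env.sign_off())"
```

```text
the job is handed in; nothing more can be done
None
```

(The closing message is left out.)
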